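Tip the crates, find the stamp, push it to the dispatch line

ROBOT

A 7-joint arm with a two-finger parallel gripper is mounted at the origin on the work surface. World frame = base frame: x ahead of the robot, y to its left, z up, the work surface at z = 0. Lengths are in m, angles in rad, forces in N, time in s.
With the tool pointing down it reaches from about 0.4 to 0.875 m from the base axis. Payload 4.4 kg.
Tool frame: the origin (TCP) lies on the centre line of the jaws, within the pads' length; the fingertips stand 11 mm ahead of it and the grasp point (between the pads) lies 8 mm behind it; z points along the fingers, y is the line along which they close (so a half turn about z gives the same grasp; the last joint's range is limited). The gripper opens to 85 mm and grips with 20 to 120 N. Pads are 22 mm wide; open, the fingers measure 114 mm over their backs; the gripper's body (76 mm by 85 mm) begins 54 mm behind the grasp point. The pads swing forward as they close: fully open they stand 13 mm farther back than shut.
Start: joints at [1.044, 0.628, 0.038, 1.517, -0.027, 0.996, -0.02], TCP at [0.289, -0.582, 0.242] pointing down, gripper open.
Joint ranges: [-3.06, 3.06], [-0.37, 2.12], [-1.25, 1.32], [0.18, 2.47], [-1.1, 4.24], [0.23, 1.98], [-2.94, 2.94]. Speed limits (rad/s): [2.57, 2.57, 3.14, 3.14, 3.14, 3.14, 3.14].

INTERFACE

Orientations are given as a unit quaternion [x, y, z, w].
In Python, from workcell import bot, vision, workorder, spotter gives the robot as it stands. The module is installed in compiled form; this text tells all that it offers.
- The arm moves only by the shell command python3 -m pendant 'ROWS' [OPENING] [FORCE]. ROWS is JSON, a list of rows, each an object of numbers: "x", "y", "z": the shift along the tool's x, y, z in cm; "ax", "ay", "az": the turn, a rotation vector about the tool's x, y, z in rad. In form: [{"x": .., "y": .., "z": .., "ax": .., "ay": .., "az": ..}, ...]. A call has 1 to 5 rows; each row shifts and turns the commanded pose from where the row before left it, along the tool's axes as they then stand; what a row does not reach is not made up. A row lasts 1/12 s, in which the tool goes at most 41.7 mm and 7.16 degrees, less where a joint would pass 70% of its speed; a pose out of reach is approached as far as the arm can. A call with a gripper value outside its range is refused whole. OPENING is the opening, from -1 (shut) to 1 (fully open), set as the call begins (- or left out, the last holds). The fingers move at their own pace and stop on an object; FORCE is the grip in N (left out, the last holds). Time passes only in rows, so rows that do not move let the fingers close. It gives the time, the measured TCP pose, the force, the opening and the grip force at its end, in the units of the state.
- bot.read_state(): the state, without advancing time (a new reading comes with each control period).
- vision.capture(name): name is "side" or "top" or "wrist"; returns the picture (384x512x3 uint8, blue, green, red); there is no depth.
- vision.camera_params(name): a dict with "mtx" (3x3 intrinsics, pixels), "extrinsics" (4x4, takes a point from world to camera coordinates). Camera axes: x right, y down, z forward; pixel columns grow to the right and rows downward; lengths in m; the calibration is good to about 2 mm. A picture is of the moment at which its call begins: read the wrist's pose just before it. camera_params takes no time and is no camera call; for the wrist camera it gives the pose at the moment of the call.
- workorder.job_done(): hands the job in; it is judged then, once.
Trained networks look in the newest picture that a camera, given by its name, has taken for a name from the list of things; names that differ only in an ending like _2 or _b are one class to them, and where a whole thing is asked for, a point or a joint stands for the part that bears it (a point fixed in the world has none). Each returns a list of dicts, best first, with "p" (0 to 1); they miss things now and then, are a little off and sometimes report something else, mostly with a low value. They report only what shows in the picture. A call takes as long as a camera call. They do not tell look-alikes from the thing itself.
- spotter.regions_of(query, camera): "region" (384x512 bool, what is visible of it) and "centre" ([column, row] in pixels, amid what is visible of it).
The state is a dict: "t": time; "qpos": joint angles; "qvel": joint speeds; "tau": joint torques, N m; "tool_pos": TCP position; "eef_rot": TCP orientation; "force": force on the tool from outside, world axes, zero at the start; "wrist_torque": the same for the moment, N m; "finger_gap": finger opening in m; "grip_force": force on a finger pad.
Only numpy, scipy, OpenCV 4.12 (cv2) and the standard library are available. Lean on these libraries where they do the work, as an engineer would, in place of code of your own. Each camera call takes 0.05 s, during which the arm holds its last target. There are 200 camera calls.

TASK

One of the two upright aluminium parts crates has an inspection stamp on its underside: tip first one and then the other over onto its side with the fingertips to find out which. Then push the stamped one, lying as it is, along the bench until its middle is over the dispatch line, the metal tape strip between them; the other stays lying on its side, off the line. Nothing is gripped or lifted, the other things on the bench are left alone, and the robot ends clear of everything.

Things in the scene. Friction and masses are not known exactly. Their poses are not given: they have to be found in the camera images.
- crate_stamped: Closed aluminium parts crate, 76 (its x) x 100 (its y) x 130 mm high (its z), 0.35 to 0.7 kg, loose. Origin: centre of its underside, z up to its top. Starts upright, its 100 mm wide faces toward and away from the robot (yaw within 0.2 rad); one crate stands left of the line and one right, either way round. Has a 68 mm dark inked stamp (ring with a bar) on its underside, hidden while it stands.
- crate_stamped_center (a point): Middle of crate_stamped, 65 mm along its z: 65 mm above the bench standing, 38 mm lying on a 100 mm wide face. Pushed or drawn level within 30 mm of its top across the 76 mm depth, it pivots on its lower edge without sliding and falls over past about 0.53 rad. The bench toward the robot is clear for it to fall; its underside then faces the far side.
- crate_plain: Closed aluminium parts crate, 76 (its x) x 100 (its y) x 130 mm high (its z), 0.35 to 0.7 kg, loose. Origin: centre of its underside, z up to its top. Starts upright, its 100 mm wide faces toward and away from the robot (yaw within 0.2 rad); one crate stands left of the line and one right, either way round. Outwardly the same as the other; blank underside.
- crate_plain_center (a point): Middle of crate_plain, 65 mm along its z: 65 mm above the bench standing, 38 mm lying on a 100 mm wide face. Pushed or drawn level within 30 mm of its top across the 76 mm depth, it pivots on its lower edge without sliding and falls over past about 0.53 rad. The bench toward the robot is clear for it to fall; its underside then faces the far side.
- line: Dispatch line: metal tape strip flush on the bench between the two crates, 360 mm long (its x, running roughly away from the robot, yaw up to 0.1 rad) and 50 mm wide (its y). Origin at its middle, on the bench (z = 0). The bench between the crates and the line is clear, and for 50 mm outside each crate.
- tape_roll: Bystander, loose: roll of foil tape standing flat, 100 mm across, 48 mm high. Origin at its underside. Not to be disturbed.
- film_roll: Bystander, loose: amber film-tape roll lying flat, 76 mm across, 25 mm high. Origin at its underside. Not to be disturbed.
- screwdriver: Bystander, loose: black-handled screwdriver lying flat, about 30 mm high. Origin at its underside. Not to be disturbed.
- pliers: Bystander, loose: red-handled pliers lying flat, 210 mm long, 18 mm high. Origin at its underside. Not to be disturbed.
- lens_cap: Bystander, loose: black round lens cap, 90 mm across, 18 mm high. Origin at its underside. Not to be disturbed.
- screw_jar: Bystander, loose: jar of screws, 56 mm across, 75 mm high. Origin at its underside. Not to be disturbed.
- connector_box: Bystander, loose: black box 50 x 70 x 30 mm high. Origin at its underside. Not to be disturbed.
Mind the look-alikes: they are no part of the job. What is shaped like the crate_plain but red or turquoise is not meant. What is shaped like the crate_stamped but green is not meant.

How it is judged:
By the outcome, as a careful person would: the job done as asked, in the order asked, and still so for the second after the job is handed in, with the robot touching nothing.
It also fails if it takes over 61 s, if anything falls off the work surface, if the arm or the gripper's body presses on something with over 40 N, if the wrist force passes 120 N, or if a joint passes its speed limit or range.

## Working session

There is one attempt and no reset: what is moved stays moved. The work goes in short steps, Python scripts to look and compute and a shell command to move; the robot and the scene stay as the last step left them, time stands still between calls to the robot, and variables do not carry over. Pictures are saved under pics/ and viewed, at most 10 in all, crops included, and the job is handed in when it is done.

```bash
mkdir -p pics
cat > h.py <<'E'
import numpy as np, cv2
from workcell import bot, vision, workorder, spotter
def ray(cam,uv,z,P=None):
    P=P or vision.camera_params(cam); K=np.array(P["mtx"]);E=np.array(P["extrinsics"])
    R,t=E[:3,:3],E[:3,3]; d=R.T@np.linalg.solve(K,[uv[0],uv[1],1]); c=-R.T@t
    return c+d*(z-c[2])/d[2]
def proj(cam,p):
    P=vision.camera_params(cam); K=np.array(P["mtx"]);E=np.array(P["extrinsics"])
    q=K@(E[:3,:3]@np.array(p)+E[:3,3]); return q[:2]/q[2]
E
python3 - <<'E'
from h import *
a=vision.capture("top"); 
for q in ["crate_stamped","line"]:
    for r in spotter.regions_of(q,"top")[:5]: print(q,round(r["p"],2),r["centre"],r["region"].sum(), ray("top",r["centre"],0 if q=="line" else .13))
b=vision.capture("side")
cv2.imwrite("pics/top.png",a);cv2.imwrite("pics/side.png",b)
s=bot.read_state();print(s["t"],s["tool_pos"],s["eef_rot"])
E
```

```text
crate_stamped 0.87 [120.5, 275.4] 1691 [0.30876323 0.36601222 0.13      ]
crate_stamped 0.83 [189.6, 192.2] 1318 [0.53293931 0.19506488 0.13      ]
line 0.88 [257.4, 218.8] 1851 [0.47733504 0.00913326 0.        ]
0.2 [ 0.28891195 -0.58188107  0.24174764] [ 9.73574222e-01  2.28370159e-01 -1.23671424e-04 -5.38672640e-04]
```

View pics/top.png

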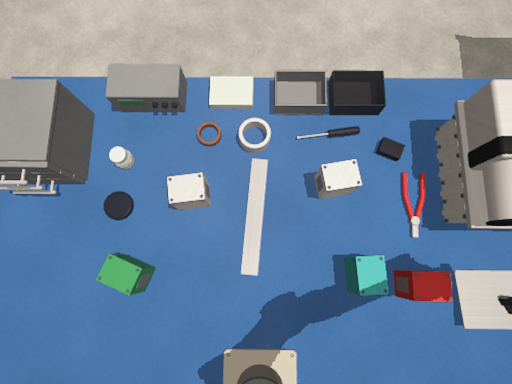

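View pics/side.png

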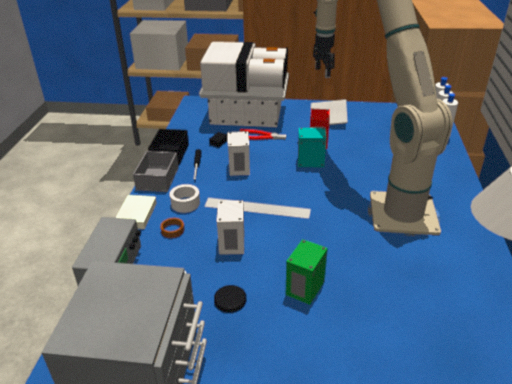

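The two bare aluminium crates are at top-view pixels (187,188), left of the line, and (340,177), right of it. The green (126,274), turquoise (367,274) and red (425,285) boxes are look-alikes. I'll confirm with one enlarged crop and measure the top faces.

Run:
```python
from h import *
a=cv2.imread("pics/top.png"); hsv=cv2.cvtColor(a,cv2.COLOR_BGR2HSV)
m=((hsv[...,1]<50)&(hsv[...,2]>165)).astype(np.uint8)
for n,(x0,x1,y0,y1) in dict(L=(155,225,160,225),R=(305,370,150,215),line=(235,275,155,285)).items():
    k=np.zeros_like(m);k[y0:y1,x0:x1]=m[y0:y1,x0:x1]
    k=cv2.morphologyEx(k,cv2.MORPH_OPEN,np.ones((3,3),np.uint8))
    c=max(cv2.findContours(k,0,1)[0],key=cv2.contourArea)
    z=0 if n=="line" else .13
    w=np.array([ray("top",p[0],z)[:2] for p in c],np.float32)
    r=cv2.minAreaRect(w); print(n,r,cv2.boxPoints(r).round(3).tolist())
cv2.imwrite("pics/crop.png",cv2.resize(a[150:225,150:380],None,fx=3.4,fy=3.4,interpolation=cv2.INTER_CUBIC))
for q in ["tape_roll","film_roll","screwdriver","pliers","lens_cap","screw_jar","connector_box"]:
    r=spotter.regions_of(q,"top")
    if r: print(q,r[0]["p"],ray("top",r[0]["centre"],.02).round(3))
print("turq",ray("top",(372,276),.13),"cam",np.linalg.inv(np.array(vision.camera_params("top")["extrinsics"]))[:3,3])
```

```text
L ((0.5465626120567322, 0.20687773823738098), (0.07729040086269379, 0.10108941793441772), 7.746859550476074) [[0.5009999871253967, 0.25200000405311584], [0.5149999856948853, 0.15199999511241913], [0.5920000076293945, 0.16200000047683716], [0.578000009059906, 0.2619999945163727]]
R ((0.5867049098014832, -0.2222486287355423), (0.07708378881216049, 0.10080009698867798), 10.197178840637207) [[0.5400000214576721, -0.17900000512599945], [0.5580000281333923, -0.27900001406669617], [0.6340000033378601, -0.26499998569488525], [0.6159999966621399, -0.16599999368190765]]
line ((0.4904290437698364, 0.018780862912535667), (0.05182315781712532, 0.3620835542678833), 85.30858612060547) [[0.30799999833106995, 0.00800000037997961], [0.6690000295639038, -0.02199999988079071], [0.6729999780654907, 0.029999999329447746], [0.31200000643730164, 0.05900000035762787]]
tape_roll 0.97 [0.777 0.033 0.02 ]
film_roll 0.77 [0.759 0.164 0.02 ]
screwdriver 0.79 [ 0.763 -0.258  0.02 ]
pliers 0.74 [ 0.526 -0.469  0.02 ]
lens_cap 0.83 [0.509 0.446 0.02 ]
screw_jar 0.95 [0.672 0.441 0.02 ]
connector_box 0.67 [ 0.69 -0.41  0.02]
turq [ 0.31436787 -0.29165355  0.13      ] cam [0.34570586 0.00147304 1.06519029]
```

View pics/crop.png

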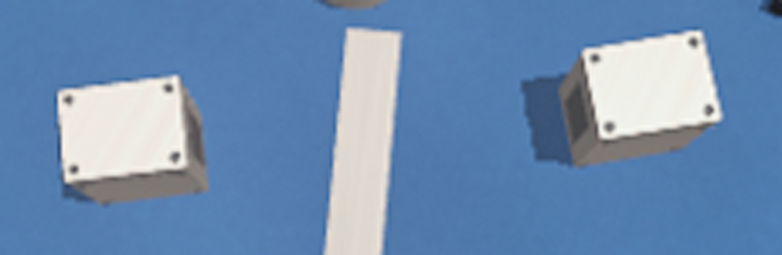

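The crop shows two bare aluminium crates, one each side of the line strip, and both fit. L is centred at (0.547, 0.207) with yaw 0.135. R is centred at (0.587, -0.222) with yaw 0.178. Both measure 77x101 mm, which matches the given size. I'll start with R by going above and behind it.

```bash
R='x'
python3 -m pendant '[{"x":3.8,"y":-1.3},{"x":3.8,"y":-1.3},{"x":3.8,"y":-1.3},{"x":3.8,"y":-1.3},{"x":3.8,"y":-1.3}]' 0 20
python3 -m pendant '[{"x":3.8,"y":-1.3},{"x":3.8,"y":-1.3},{"x":3.8,"y":-1.3},{"x":3.8,"y":-1.3},{"x":3.8,"y":-1.3}]'
python3 -m pendant '[{"x":3.8,"y":-1.3},{"x":3.8,"y":-1.3},{"x":3.8,"y":-1.3},{"az":0.1},{"az":0.1}]'
python3 -m pendant '[{"az":0.083},{},{}]'
```

```text
invalid input at $[0]: expected keys x, y, z, ax, ay, az
invalid input at $[0]: expected keys x, y, z, ax, ay, az
invalid input at $[0]: expected keys x, y, z, ax, ay, az
invalid input at $[0]: expected keys x, y, z, ax, ay, az
```

All six keys are required in each row.

```bash
python3 -m pendant '[{"x":3.8,"y":-1.3,"z":0,"ax":0,"ay":0,"az":0},{"x":3.8,"y":-1.3,"z":0,"ax":0,"ay":0,"az":0},{"x":3.8,"y":-1.3,"z":0,"ax":0,"ay":0,"az":0},{"x":3.8,"y":-1.3,"z":0,"ax":0,"ay":0,"az":0},{"x":3.8,"y":-1.3,"z":0,"ax":0,"ay":0,"az":0}]' 0 20
python3 -m pendant '[{"x":3.8,"y":-1.3,"z":0,"ax":0,"ay":0,"az":0},{"x":3.8,"y":-1.3,"z":0,"ax":0,"ay":0,"az":0},{"x":3.8,"y":-1.3,"z":0,"ax":0,"ay":0,"az":0},{"x":3.8,"y":-1.3,"z":0,"ax":0,"ay":0,"az":0},{"x":3.8,"y":-1.3,"z":0,"ax":0,"ay":0,"az":0}]'
python3 -m pendant '[{"x":3.8,"y":-1.3,"z":0,"ax":0,"ay":0,"az":0},{"x":3.8,"y":-1.3,"z":0,"ax":0,"ay":0,"az":0},{"x":3.8,"y":-1.3,"z":0,"ax":0,"ay":0,"az":0},{"x":0,"y":0,"z":0,"ax":0,"ay":0,"az":0.1},{"x":0,"y":0,"z":0,"ax":0,"ay":0,"az":0.1}]'
python3 -m pendant '[{"x":0,"y":0,"z":0,"ax":0,"ay":0,"az":0.083},{"x":0,"y":0,"z":0,"ax":0,"ay":0,"az":0},{"x":0,"y":0,"z":0,"ax":0,"ay":0,"az":0}]'
```

```text
t: 0.97
tool_pos: [0.4314, -0.4381, 0.2425]
eef_rot: [0.974, 0.228, 0.0, 0.0]
force: [0.7, -0.7, -0.6]
finger_gap: 0.0427
grip_force: 0.0
t: 1.38
tool_pos: [0.5728, -0.2952, 0.2425]
eef_rot: [0.974, 0.228, 0.0, 0.0]
force: [1.1, -0.6, 0.5]
finger_gap: 0.0425
grip_force: 0.0
t: 1.8
tool_pos: [0.6586, -0.2067, 0.2417]
eef_rot: [0.991, 0.131, 0.001, -0.001]
force: [-1.8, -1.0, 0.4]
finger_gap: 0.0426
grip_force: 0.0
t: 2.05
tool_pos: [0.6564, -0.2111, 0.2423]
eef_rot: [0.996, 0.09, -0.0, 0.0]
force: [0.2, -0.7, -0.2]
finger_gap: 0.0427
grip_force: 0.0
```

```bash
python3 -m pendant '[{"x":1,"y":0,"z":0,"ax":0,"ay":0,"az":0},{"x":0,"y":0,"z":3.05,"ax":0,"ay":0,"az":0},{"x":0,"y":0,"z":3.05,"ax":0,"ay":0,"az":0},{"x":0,"y":0,"z":3.05,"ax":0,"ay":0,"az":0},{"x":0,"y":0,"z":3.05,"ax":0,"ay":0,"az":0}]'
python3 -m pendant '[{"x":-1,"y":0,"z":0,"ax":0,"ay":0,"az":0},{"x":-1,"y":0,"z":0,"ax":0,"ay":0,"az":0},{"x":-0.7,"y":0,"z":0,"ax":0,"ay":0,"az":0},{"x":-0.7,"y":0,"z":0,"ax":0,"ay":0,"az":0},{"x":-0.7,"y":0,"z":0,"ax":0,"ay":0,"az":0}]'
python3 -m pendant '[{"x":-0.7,"y":0,"z":0,"ax":0,"ay":0,"az":0},{"x":-0.7,"y":0,"z":0,"ax":0,"ay":0,"az":0},{"x":-0.7,"y":0,"z":0,"ax":0,"ay":0,"az":0},{"x":-0.7,"y":0,"z":0,"ax":0,"ay":0,"az":0},{"x":-0.7,"y":0,"z":0,"ax":0,"ay":0,"az":0}]'
python3 - <<'E'
from h import *
cv2.imwrite("pics/s2.png",vision.capture("side")[100:290,150:350])
E
```

```text
t: 2.47
tool_pos: [0.6663, -0.2096, 0.1195]
eef_rot: [0.996, 0.09, 0.001, -0.0]
force: [-0.3, 0.1, -0.3]
finger_gap: 0.0428
grip_force: 0.0
t: 2.88
tool_pos: [0.6273, -0.2168, 0.1216]
eef_rot: [0.996, 0.089, 0.002, 0.0]
force: [2.7, 0.2, 1.5]
finger_gap: 0.0428
grip_force: 1.3
t: 3.3
tool_pos: [0.5902, -0.223, 0.1203]
eef_rot: [0.996, 0.089, -0.0, -0.0]
force: [0.2, 1.1, 0.4]
finger_gap: 0.0428
grip_force: 0.4
```

View pics/s2.png

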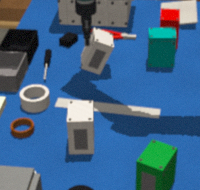

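The right crate is tilting (about (97,50) in the crop) as intended. I'll continue the push, then back off and rise.

```bash
python3 -m pendant '[{"x":-0.7,"y":0,"z":0,"ax":0,"ay":0,"az":0},{"x":-0.7,"y":0,"z":0,"ax":0,"ay":0,"az":0},{"x":-0.7,"y":0,"z":0,"ax":0,"ay":0,"az":0},{"x":-0.7,"y":0,"z":0,"ax":0,"ay":0,"az":0},{"x":-0.7,"y":0,"z":0,"ax":0,"ay":0,"az":0}]'
python3 -m pendant '[{"x":0,"y":0,"z":0,"ax":0,"ay":0,"az":0},{"x":1.5,"y":0,"z":0,"ax":0,"ay":0,"az":0},{"x":3,"y":0,"z":0,"ax":0,"ay":0,"az":0},{"x":3,"y":0,"z":-1,"ax":0,"ay":0,"az":0},{"x":2,"y":0,"z":-3,"ax":0,"ay":0,"az":0}]'
python3 -m pendant '[{"x":0,"y":0,"z":-3,"ax":0,"ay":0,"az":0},{"x":0,"y":0,"z":-3,"ax":0,"ay":0,"az":0},{"x":0,"y":0,"z":0,"ax":0,"ay":0,"az":0}]'
python3 - <<'E'
from h import *
cv2.imwrite("pics/s3.png",np.hstack([vision.capture("side")[100:290,150:350],cv2.resize(vision.capture("wrist"),(253,190)),vision.capture("top")[100:290,150:400]]))
E
```

```text
t: 3.77
tool_pos: [0.556, -0.2292, 0.1202]
eef_rot: [0.996, 0.089, -0.0, -0.0]
force: [0.3, 0.8, 0.2]
finger_gap: 0.0429
grip_force: 0.0
t: 4.18
tool_pos: [0.6504, -0.2098, 0.1566]
eef_rot: [0.996, 0.089, -0.003, -0.002]
force: [0.0, 0.3, -0.7]
finger_gap: 0.0425
grip_force: 0.0
t: 4.43
tool_pos: [0.6546, -0.2133, 0.227]
eef_rot: [0.996, 0.089, 0.005, 0.002]
force: [1.6, -1.4, 0.6]
finger_gap: 0.0426
grip_force: 0.0
```

View pics/s3.png

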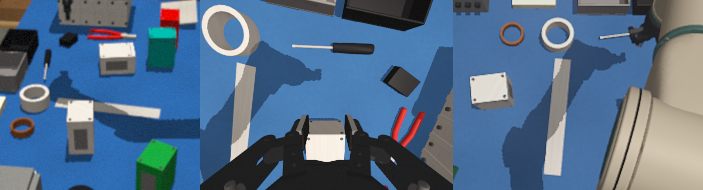

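The right crate is now lying on its side toward the robot. I'll check the wrist view for its underside.

Run:
```python
from h import *
w=vision.capture("wrist"); cv2.imwrite("pics/w1.png",cv2.resize(w[200:384,150:370],None,fx=2.5,fy=2.5))
E=np.linalg.inv(np.array(vision.camera_params("wrist")["extrinsics"])); print(E.round(3),vision.camera_params("wrist")["mtx"])
s=bot.read_state(); print(s["t"],s["tool_pos"],s["qpos"])
n=np.array([.984,.177,0]);c=np.array([.587,-.222,0])-n*.038
print([proj("wrist",c+np.array([0,0,z])) for z in (0,.076)])
```

```text
[[ 0.178 -0.94  -0.291  0.724]
 [-0.984 -0.17  -0.052 -0.199]
 [-0.001  0.296 -0.955  0.351]
 [ 0.     0.     0.     1.   ]] [[264.30322642   0.         256.11380911]
 [  0.         264.30322642 194.05225918]
 [  0.           0.           1.        ]]
4.6333 [ 0.64972007 -0.2119149   0.21932987] [ 0.21115248  0.70481872  0.11434904  1.4373672  -0.08783985  1.00627407
 -1.0473768 ]
[array([254.97389469, 238.74355897]), array([254.67047242, 267.90755071])]
```

View pics/w1.png

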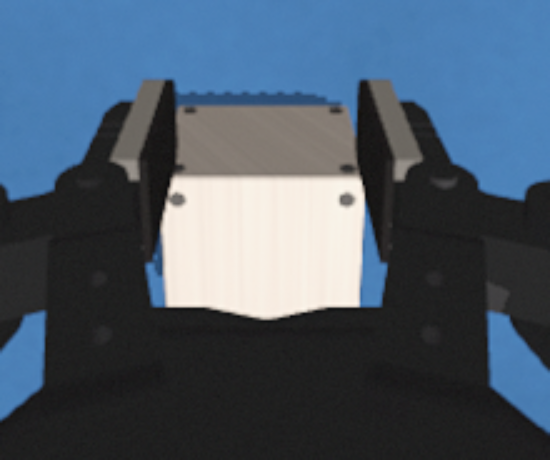

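The right crate's underside shows clearly (about (265,140) in the crop) and is blank, so R is plain and L should be the stamped one. Next I'll tip L.

```bash
python3 -m pendant '[{"x":0.48,"y":-3.88,"z":0,"ax":0,"ay":0,"az":0},{"x":0.48,"y":-3.88,"z":0,"ax":0,"ay":0,"az":0},{"x":0.48,"y":-3.88,"z":0,"ax":0,"ay":0,"az":0},{"x":0.48,"y":-3.88,"z":0,"ax":0,"ay":0,"az":0},{"x":0.48,"y":-3.88,"z":0,"ax":0,"ay":0,"az":0}]'
python3 -m pendant '[{"x":0.48,"y":-3.88,"z":0,"ax":0,"ay":0,"az":0},{"x":0.48,"y":-3.88,"z":0,"ax":0,"ay":0,"az":0},{"x":0.48,"y":-3.88,"z":0,"ax":0,"ay":0,"az":0},{"x":0.48,"y":-3.88,"z":0,"ax":0,"ay":0,"az":0},{"x":0.48,"y":-3.88,"z":0,"ax":0,"ay":0,"az":0}]'
python3 -m pendant '[{"x":0.48,"y":-3.88,"z":0,"ax":0,"ay":0,"az":0},{"x":0,"y":0,"z":0,"ax":0,"ay":0,"az":0.043},{"x":0,"y":0,"z":0,"ax":0,"ay":0,"az":0},{"x":0,"y":0,"z":0,"ax":0,"ay":0,"az":0}]'
```

```text
t: 5.05
tool_pos: [0.6384, -0.0153, 0.2187]
eef_rot: [0.996, 0.089, -0.001, -0.0]
force: [1.4, -0.2, 0.6]
finger_gap: 0.0429
grip_force: 0.0
t: 5.47
tool_pos: [0.6277, 0.1797, 0.2187]
eef_rot: [0.996, 0.089, -0.001, 0.0]
force: [0.4, -0.4, -0.5]
finger_gap: 0.0428
grip_force: 0.0
t: 5.8
tool_pos: [0.6262, 0.2166, 0.2188]
eef_rot: [0.998, 0.068, -0.001, 0.001]
force: [0.8, -1.6, -0.3]
finger_gap: 0.0429
grip_force: 0.0
```

```bash
python3 -m pendant '[{"x":0,"y":0,"z":3.3,"ax":0,"ay":0,"az":0},{"x":0,"y":0,"z":3.3,"ax":0,"ay":0,"az":0},{"x":0,"y":0,"z":3.3,"ax":0,"ay":0,"az":0},{"x":-1,"y":0,"z":0,"ax":0,"ay":0,"az":0},{"x":-1,"y":0,"z":0,"ax":0,"ay":0,"az":0}]'
python3 -m pendant '[{"x":-0.7,"y":0,"z":0,"ax":0,"ay":0,"az":0},{"x":-0.7,"y":0,"z":0,"ax":0,"ay":0,"az":0},{"x":-0.7,"y":0,"z":0,"ax":0,"ay":0,"az":0},{"x":-0.7,"y":0,"z":0,"ax":0,"ay":0,"az":0},{"x":-0.7,"y":0,"z":0,"ax":0,"ay":0,"az":0}]'
python3 -m pendant '[{"x":-0.7,"y":0,"z":0,"ax":0,"ay":0,"az":0},{"x":-0.7,"y":0,"z":0,"ax":0,"ay":0,"az":0},{"x":-0.7,"y":0,"z":0,"ax":0,"ay":0,"az":0},{"x":-0.7,"y":0,"z":0,"ax":0,"ay":0,"az":0},{"x":-0.7,"y":0,"z":0,"ax":0,"ay":0,"az":0}]'
python3 -m pendant '[{"x":-0.7,"y":0,"z":0,"ax":0,"ay":0,"az":0},{"x":-0.7,"y":0,"z":0,"ax":0,"ay":0,"az":0},{"x":-0.7,"y":0,"z":0,"ax":0,"ay":0,"az":0},{"x":0,"y":0,"z":0,"ax":0,"ay":0,"az":0},{"x":0,"y":0,"z":0,"ax":0,"ay":0,"az":0}]'
python3 -m pendant '[{"x":1.5,"y":0,"z":0,"ax":0,"ay":0,"az":0},{"x":3,"y":0,"z":0,"ax":0,"ay":0,"az":0},{"x":3,"y":0,"z":-1,"ax":0,"ay":0,"az":0},{"x":2,"y":0,"z":-3,"ax":0,"ay":0,"az":0},{"x":0,"y":0,"z":-3,"ax":0,"ay":0,"az":0}]'
python3 -m pendant '[{"x":0,"y":0,"z":-3,"ax":0,"ay":0,"az":0},{"x":0,"y":0,"z":0,"ax":0,"ay":0,"az":0},{"x":0,"y":0,"z":0,"ax":0,"ay":0,"az":0}]'
python3 - <<'E'
from h import *
w=vision.capture("wrist"); t=vision.capture("top");cv2.imwrite("pics/t4raw.png",t)
cv2.imwrite("pics/w4.png",np.hstack([cv2.resize(w[200:384,150:370],(440,368)),cv2.resize(t[130:314,150:330],(360,368))]))
E
```

```text
t: 6.22
tool_pos: [0.6054, 0.2107, 0.1176]
eef_rot: [0.998, 0.066, -0.003, 0.002]
force: [1.2, 0.9, 0.4]
finger_gap: 0.0427
grip_force: 0.0
t: 6.63
tool_pos: [0.5732, 0.2096, 0.1224]
eef_rot: [0.998, 0.067, 0.001, -0.0]
force: [1.4, -0.0, 1.1]
finger_gap: 0.0427
grip_force: 1.0
t: 7.05
tool_pos: [0.5362, 0.2049, 0.121]
eef_rot: [0.998, 0.068, -0.001, 0.0]
force: [-0.2, -0.1, 0.7]
finger_gap: 0.0428
grip_force: 0.0
t: 7.47
tool_pos: [0.5167, 0.2023, 0.1213]
eef_rot: [0.998, 0.067, -0.0, -0.0]
force: [0.2, 0.1, -0.5]
finger_gap: 0.043
grip_force: 0.0
t: 7.88
tool_pos: [0.6152, 0.2146, 0.1911]
eef_rot: [0.998, 0.067, 0.001, 0.0]
force: [1.0, 0.7, 0.4]
finger_gap: 0.0424
grip_force: 0.0
t: 8.13
tool_pos: [0.6128, 0.2153, 0.2234]
eef_rot: [0.998, 0.067, 0.002, -0.001]
force: [-0.9, 0.3, -0.5]
finger_gap: 0.0427
grip_force: 0.0
```

View pics/w4.png

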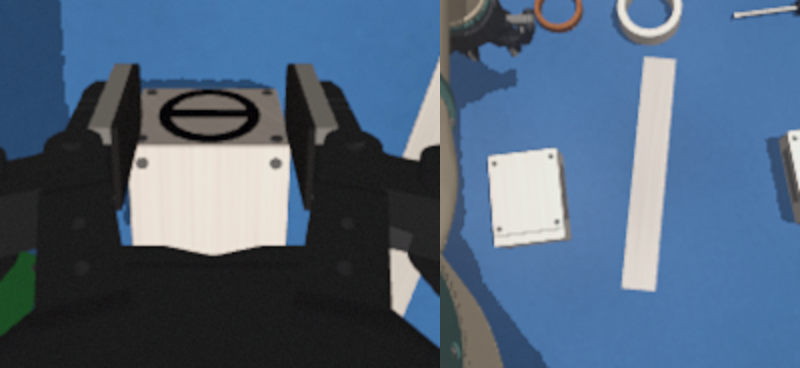

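The left crate's underside carries the ring-and-bar stamp (at (208,115)), and the crate lies flat left of the line. I'll measure its lying pose.

Run:
```python
from h import *
a=cv2.imread("pics/t4raw.png"); hsv=cv2.cvtColor(a,cv2.COLOR_BGR2HSV)
m=((hsv[...,1]<50)&(hsv[...,2]>165)).astype(np.uint8)
k=np.zeros_like(m);k[195:260,165:222]=m[195:260,165:222]
k=cv2.morphologyEx(k,cv2.MORPH_OPEN,np.ones((3,3),np.uint8))
c=max(cv2.findContours(k,0,1)[0],key=cv2.contourArea)
w=np.array([ray("top",p[0],.076)[:2] for p in c],np.float32)
r=cv2.minAreaRect(w); print(r,cv2.boxPoints(r).round(3).tolist())
for n,p in dict(jar=(.672,.441,.075),).items(): print(n,proj("top",p))
s=bot.read_state();print(s["t"],s["tool_pos"],s["eef_rot"])
```

```text
((0.4406551420688629, 0.1927577555179596), (0.13105690479278564, 0.10095507651567459), 7.627336025238037) [[0.36899998784065247, 0.23399999737739563], [0.38199999928474426, 0.1340000033378601], [0.5120000243186951, 0.1509999930858612], [0.49900001287460327, 0.25099998712539673]]
jar [113.37728341 149.56137607]
8.2333 [0.61070046 0.21487415 0.22065382] [ 9.97731837e-01  6.73119222e-02 -5.20747920e-04  1.27123642e-04]
```

Its centre is (0.441, 0.193) with yaw 0.133, and the 131x101 mm footprint is right. The push needed is 174 mm square to its side face, which brings the middle onto the line. I'll turn the tool 90° and go above the outer side.

```bash
python3 -m pendant '[{"x":0,"y":0,"z":0,"ax":0,"ay":0,"az":-0.112},{"x":0,"y":0,"z":0,"ax":0,"ay":0,"az":-0.112},{"x":0,"y":0,"z":0,"ax":0,"ay":0,"az":-0.112},{"x":0,"y":0,"z":0,"ax":0,"ay":0,"az":-0.112},{"x":0,"y":0,"z":0,"ax":0,"ay":0,"az":-0.112}]'
python3 -m pendant '[{"x":0,"y":0,"z":0,"ax":0,"ay":0,"az":-0.112},{"x":0,"y":0,"z":0,"ax":0,"ay":0,"az":-0.112},{"x":0,"y":0,"z":0,"ax":0,"ay":0,"az":-0.112},{"x":0,"y":0,"z":0,"ax":0,"ay":0,"az":-0.112},{"x":0,"y":0,"z":0,"ax":0,"ay":0,"az":-0.112}]'
python3 -m pendant '[{"x":0,"y":0,"z":0,"ax":0,"ay":0,"az":-0.112},{"x":0,"y":0,"z":0,"ax":0,"ay":0,"az":-0.112},{"x":0,"y":0,"z":0,"ax":0,"ay":0,"az":-0.112},{"x":0,"y":0,"z":0,"ax":0,"ay":0,"az":-0.112}]'
python3 -m pendant '[{"x":1.84,"y":-3.42,"z":0,"ax":0,"ay":0,"az":0},{"x":1.84,"y":-3.42,"z":0,"ax":0,"ay":0,"az":0},{"x":1.84,"y":-3.42,"z":0,"ax":0,"ay":0,"az":0},{"x":1.84,"y":-3.42,"z":0,"ax":0,"ay":0,"az":0},{"x":1.84,"y":-3.42,"z":0,"ax":0,"ay":0,"az":0}]'
python3 -m pendant '[{"x":0,"y":0,"z":0,"ax":0,"ay":0,"az":0},{"x":0,"y":0,"z":0,"ax":0,"ay":0,"az":0},{"x":0,"y":0,"z":0,"ax":0,"ay":0,"az":0}]'
```

```text
t: 8.65
tool_pos: [0.6102, 0.2148, 0.2195]
eef_rot: [0.939, 0.343, -0.002, -0.0]
force: [0.2, -0.1, 0.9]
finger_gap: 0.0428
grip_force: 0.0
t: 9.07
tool_pos: [0.6102, 0.2147, 0.2195]
eef_rot: [0.808, 0.589, -0.001, -0.001]
force: [-0.2, -0.3, -0.7]
finger_gap: 0.0425
grip_force: 0.0
t: 9.4
tool_pos: [0.6102, 0.2147, 0.2195]
eef_rot: [0.657, 0.754, -0.001, -0.001]
force: [-0.1, -0.1, 0.3]
finger_gap: 0.0425
grip_force: 0.0
t: 9.82
tool_pos: [0.4269, 0.2835, 0.22]
eef_rot: [0.659, 0.752, -0.001, -0.001]
force: [-0.4, 1.2, 0.6]
finger_gap: 0.0429
grip_force: 0.0
t: 10.07
tool_pos: [0.4296, 0.2833, 0.2207]
eef_rot: [0.659, 0.752, -0.001, 0.0]
force: [0.7, -0.0, 0.0]
finger_gap: 0.0427
grip_force: 0.0
```

```bash
python3 -m pendant '[{"x":0,"y":0,"z":3.5,"ax":0,"ay":0,"az":0},{"x":0,"y":0,"z":3.5,"ax":0,"ay":0,"az":0},{"x":0,"y":0,"z":3.5,"ax":0,"ay":0,"az":0},{"x":0,"y":0,"z":3.5,"ax":0,"ay":0,"az":0},{"x":0,"y":0,"z":3.5,"ax":0,"ay":0,"az":0}]'
python3 -m pendant '[{"x":-1,"y":0,"z":0,"ax":0,"ay":0,"az":0},{"x":-0.8,"y":0,"z":0,"ax":0,"ay":0,"az":0},{"x":-0.6,"y":0,"z":0,"ax":0,"ay":0,"az":0},{"x":-0.5,"y":0,"z":0,"ax":0,"ay":0,"az":0},{"x":-0.5,"y":0,"z":0,"ax":0,"ay":0,"az":0}]'
python3 -m pendant '[{"x":-0.8,"y":0,"z":0,"ax":0,"ay":0,"az":0},{"x":-0.8,"y":0,"z":0,"ax":0,"ay":0,"az":0},{"x":-0.8,"y":0,"z":0,"ax":0,"ay":0,"az":0},{"x":-0.8,"y":0,"z":0,"ax":0,"ay":0,"az":0},{"x":-0.8,"y":0,"z":0,"ax":0,"ay":0,"az":0}]'
python3 -m pendant '[{"x":-0.8,"y":0,"z":0,"ax":0,"ay":0,"az":0},{"x":-0.8,"y":0,"z":0,"ax":0,"ay":0,"az":0},{"x":-0.8,"y":0,"z":0,"ax":0,"ay":0,"az":0},{"x":-0.8,"y":0,"z":0,"ax":0,"ay":0,"az":0},{"x":-0.8,"y":0,"z":0,"ax":0,"ay":0,"az":0}]'
python3 -m pendant '[{"x":-0.8,"y":0,"z":0,"ax":0,"ay":0,"az":0},{"x":-0.8,"y":0,"z":0,"ax":0,"ay":0,"az":0},{"x":-0.8,"y":0,"z":0,"ax":0,"ay":0,"az":0},{"x":-0.8,"y":0,"z":0,"ax":0,"ay":0,"az":0},{"x":-0.8,"y":0,"z":0,"ax":0,"ay":0,"az":0}]'
python3 - <<'E'
from h import *
t=vision.capture("top");cv2.imwrite("pics/t5.png",cv2.resize(t[130:314,150:390],None,fx=2.5,fy=2.5)); cv2.imwrite("pics/t5raw.png",t)
print(bot.read_state()["tool_pos"])
E
```

```text
t: 10.48
tool_pos: [0.4311, 0.2824, 0.0441]
eef_rot: [0.66, 0.751, 0.0, 0.0]
force: [0.3, 0.7, 0.1]
finger_gap: 0.0427
grip_force: 0.0
t: 10.9
tool_pos: [0.4359, 0.2504, 0.0486]
eef_rot: [0.659, 0.752, 0.003, 0.001]
force: [-1.0, 1.9, -1.0]
finger_gap: 0.0423
grip_force: 0.9
t: 11.32
tool_pos: [0.4396, 0.2099, 0.0467]
eef_rot: [0.659, 0.752, 0.0, 0.0]
force: [-0.4, 2.6, 2.5]
finger_gap: 0.0426
grip_force: 1.6
t: 11.73
tool_pos: [0.4446, 0.1702, 0.0464]
eef_rot: [0.659, 0.752, 0.0, -0.0]
force: [-0.9, 4.0, 4.1]
finger_gap: 0.043
grip_force: 2.1
t: 12.15
tool_pos: [0.4498, 0.1303, 0.0463]
eef_rot: [0.659, 0.752, -0.0, -0.0]
force: [0.1, 4.9, 3.6]
finger_gap: 0.0428
grip_force: 2.2
[0.44991725 0.12793982 0.04624782]
```

View pics/t5.png

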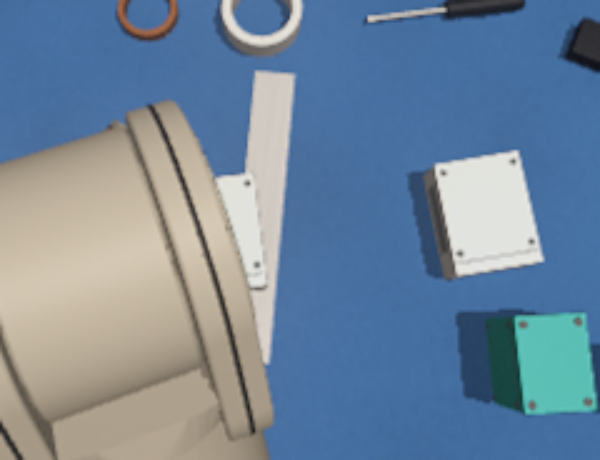

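The crate's leading edge is visible at crop (253,173) to (267,287), so it is following the push. I'll work out the remaining distance from those corners.

Run:
```python
from h import *
p=ray("top",(251.4,199.4),.076)[:2];q=ray("top",(257,244.6),.076)[:2]
u=(p-q);L=np.linalg.norm(u);u/=L; n=np.array([-u[1],u[0]]); c=(p+q)/2+n*.05
print(p,q,L,np.arctan2(u[1],u[0]),c)
yl=lambda x:.0188-.082*(x-.4904)
print("remaining",(c[1]-yl(c[0]))/.98)
```

```text
[0.52404683 0.02644528] [0.39503156 0.00901456] 0.13018743693069296 0.1342927134596326 [0.45284473 0.06727973]
remaining 0.04632673550702651
```

```bash
python3 -m pendant '[{"x":-0.8,"y":0,"z":0,"ax":0,"ay":0,"az":0},{"x":-0.8,"y":0,"z":0,"ax":0,"ay":0,"az":0},{"x":-0.8,"y":0,"z":0,"ax":0,"ay":0,"az":0},{"x":-0.8,"y":0,"z":0,"ax":0,"ay":0,"az":0},{"x":-0.5,"y":0,"z":0,"ax":0,"ay":0,"az":0}]'
python3 -m pendant '[{"x":-0.5,"y":0,"z":0,"ax":0,"ay":0,"az":0},{"x":-0.4,"y":0,"z":0,"ax":0,"ay":0,"az":0},{"x":0,"y":0,"z":0,"ax":0,"ay":0,"az":0},{"x":0,"y":0,"z":0,"ax":0,"ay":0,"az":0}]'
python3 -m pendant '[{"x":1,"y":0,"z":0,"ax":0,"ay":0,"az":0},{"x":2,"y":0,"z":0,"ax":0,"ay":0,"az":0},{"x":3,"y":0,"z":0,"ax":0,"ay":0,"az":0},{"x":2,"y":0,"z":-3,"ax":0,"ay":0,"az":0},{"x":0,"y":0,"z":-4,"ax":0,"ay":0,"az":0}]'
python3 -m pendant '[{"x":0,"y":0,"z":-4,"ax":0,"ay":0,"az":0},{"x":0,"y":0,"z":-4,"ax":0,"ay":0,"az":0},{"x":3,"y":0,"z":-2,"ax":0,"ay":0,"az":0},{"x":3.5,"y":0,"z":0,"ax":0,"ay":0,"az":0},{"x":3.5,"y":0,"z":0,"ax":0,"ay":0,"az":0}]'
python3 -m pendant '[{"x":3.5,"y":0,"z":0,"ax":0,"ay":0,"az":0},{"x":3.5,"y":0,"z":0,"ax":0,"ay":0,"az":0},{"x":3.5,"y":0,"z":0,"ax":0,"ay":0,"az":0},{"x":0,"y":0,"z":0,"ax":0,"ay":0,"az":0},{"x":0,"y":0,"z":0,"ax":0,"ay":0,"az":0}]'
python3 - <<'E'
from h import *
t=vision.capture("top");cv2.imwrite("pics/t6.png",t)
E
```

```text
t: 12.62
tool_pos: [0.4546, 0.0929, 0.0462]
eef_rot: [0.659, 0.752, -0.0, 0.0]
force: [0.5, 3.5, 3.7]
finger_gap: 0.0428
grip_force: 2.1
t: 12.95
tool_pos: [0.4557, 0.084, 0.0462]
eef_rot: [0.659, 0.752, -0.001, 0.0]
force: [0.4, -0.7, 2.2]
finger_gap: 0.0425
grip_force: 0.0
t: 13.37
tool_pos: [0.442, 0.1703, 0.1148]
eef_rot: [0.656, 0.755, -0.002, -0.003]
force: [1.8, 0.3, -0.1]
finger_gap: 0.0427
grip_force: 0.0
t: 13.78
tool_pos: [0.4325, 0.2651, 0.218]
eef_rot: [0.66, 0.751, 0.001, 0.001]
force: [0.2, -0.8, 0.0]
finger_gap: 0.0426
grip_force: 0.0
t: 14.2
tool_pos: [0.4161, 0.3707, 0.2158]
eef_rot: [0.657, 0.754, -0.0, -0.001]
force: [0.1, -0.7, -0.4]
finger_gap: 0.0428
grip_force: 0.0
```

View pics/t6.png

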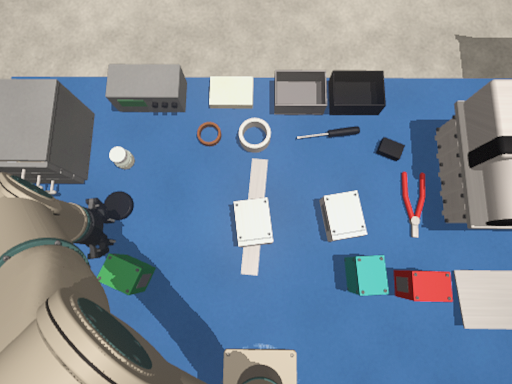

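The stamped crate lies across the line at (253,221), the plain one is off it at (345,215), and nothing else has moved. I'll check the centre numerically.

Run:
```python
from h import *
a=cv2.imread("pics/t6.png");hsv=cv2.cvtColor(a,cv2.COLOR_BGR2HSV)
m=((hsv[...,1]<50)&(hsv[...,2]>165)).astype(np.uint8)
k=np.zeros_like(m);k[185:260,222:285]=m[185:260,222:285]
k=cv2.morphologyEx(k,cv2.MORPH_OPEN,np.ones((25,25),np.uint8))
k2=cv2.morphologyEx(k,cv2.MORPH_OPEN,np.ones((3,3),np.uint8))
M=cv2.moments(k2,True);uv=(M["m10"]/M["m00"],M["m01"]/M["m00"])
c=ray("top",uv,.076);c2=np.mean([ray("top",p,.076) for p in [(233,202),(268,197),(272,241),(237,246)]],0)
for c in(c,c2): print(c, "off line mm",1e3*(c[1]-(.0188-.082*(c[0]-.4904))))
```

```text
[0.4618494  0.02101998 0.076     ] off line mm -0.12117056977481097
[0.46088585 0.02251553 0.076     ] off line mm 1.2953749312982246
```

```bash
python3 -c "
from h import *
print(workorder.job_done())"
```

```text
the job is handed in; nothing more can be done
None
```

I tipped both crates: the left one carries the stamp and now lies with its middle within about 1 mm of the line's centreline, the plain one lies on its side off the line, nothing else in the last overhead picture had moved, the arm is clear, and the job was handed in at about 14 s.

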